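Start the vial mixer from its key deck

ROBOT

A 6-joint arm with a two-finger parallel gripper is mounted at the origin on a cart in front of the work surface, level with it; the furniture and walls round the work are solid. World frame = base frame: x ahead of the robot, y to its left, z up, the work surface at z = 0. Lengths are in m, angles in degrees, forces in N, time in s.
With the tool pointing down it reaches from about 0.375 to 0.9 m from the base axis. Payload 3.1 kg.
Tool frame: the origin (TCP) lies on the centre line of the jaws, within the pads' length; the fingertips stand 25 mm ahead of it and the grasp point (between the pads) lies 6 mm ahead of it; z points along the fingers, y is the line along which they close (so a half turn about z gives the same grasp; the last joint's range is limited). The gripper opens to 87 mm and grips with 3 to 60 N. Pads are 19 mm wide; open, the fingers measure 117 mm over their backs; the gripper's body (75 mm by 190 mm) begins 51 mm behind the grasp point.
Start: joints at [63.169, 30.224, 82.088, -0, 67.689, -10.227], TCP at [0.179, 0.599, 0.248] pointing down, gripper open.
Joint ranges: [-176.69, 176.69], [-43.24, 126.21], [12.49, 139.97], [-82, 262], [0, 151.66], [-163.58, 163.58]. Speed limits (degrees/s): [159.86, 159.86, 180, 180, 180, 180].

INTERFACE

Orientations are given as a 3x3 rotation matrix whose columns are the frame's x, y, z axes.
In Python, from rig import * gives the robot as it stands.
- The arm moves only by the tool step_arm, never from a script. Its argument "steps" is a list of rows, each a list of 7 numbers: the shift along the tool's x, y, z normalised to -1 to 1, where 1 is 0.3 m, then the turn, a rotation vector about the tool's x, y, z normalised to -1 to 1, where 1 is 45 degrees, then the gripper's target within -1 to 1 (shut at 1, half-way at 0, fully open at -1). A call has 1 to 8 rows; each row is the pose to reach, as a shift and turn from the pose commanded when the call began, along the tool's axes at that moment; what a row does not reach only later rows make up. A row lasts 1/12 s, in which the tool goes at most 41.7 mm and 7.16 degrees, less where a joint would pass 70% of its speed; a pose out of reach is approached as far as the arm can. A call with a number of a shift or a turn outside -1 to 1 is refused whole. A call with a gripper value outside its range is refused whole. The fingers move at their own pace and stop on an object; the grip force is fixed at half the most. Time passes only in rows, so rows that repeat a pose let the fingers close. It gives the time, the measured TCP pose, the force, the opening and the grip force at its end, in the units of the state.
- read_state(): the state, without advancing time (a new reading comes with each control period).
- capture(name): name is "scene" or "top" or "wrist"; returns a dict with "image" (400x640x3 uint8, red, green, blue), "vertical_fov" (degrees; the focal length in pixels is half the picture's height over the tangent of half this angle, whatever the lens; pixels are square), "cx", "cy" (the principal point, pixels), "world_from_camera" (4x4, takes a point from camera to world coordinates); the wrist camera has in their place "T_tool_cam" (4x4, takes a point from camera to tool coordinates, whose origin is the TCP and whose axes are the flange's). Camera axes: x right, y down, z forward; pixel columns grow to the right and rows downward; lengths in m; the calibration is good to about 2 mm. A picture is of the moment at which its call begins: read the wrist's pose just before it. There is no depth.
- hand_in(): hands the job in; it is judged then, once.
The state is a dict: "time_s": time; "joint_positions": joint angles; "qvel": joint speeds; "tau": joint torques, N m; "position": TCP position; "tcp_rot": TCP orientation; "force": force on the tool from outside, world axes, zero at the start; "moment": the same for the moment, N m; "opening": opening from 0.0 (shut) to 1.0 (fully open); "grasp_force": force on a finger pad.
Only numpy, scipy, OpenCV 4.12 (cv2) and the standard library are available. Lean on these libraries where they do the work, as an engineer would, in place of code of your own. Each camera call takes 0.05 s, during which the arm holds its last target. There are 200 camera calls.

TASK

Start the vial mixer with the fingertips: first press down the raised end of the rocker switch until the rocker has tipped fully over, then press the round key fully down, where it stays, and last press the long bar key fully down and let it spring back up. Keep to that order, do not press the square key, and leave the vials and the tablet bottle standing where they are; nothing is to be picked up.

Things in the scene. Friction and masses are not known exactly. Their poses are not given: they have to be found in the camera images.
- mixer: White bench mixer, fixed, a low box 292 (x) x 176 (y) mm, top 50 mm above the worktop. Origin: on the worktop under the centre of the square key deck (the half nearer the robot); front edge 88 mm to its -x, back edge 204 mm to +x. x points from the deck to the aluminium vial plate (85 x 150 mm, top 75 mm above the worktop, centre at +150 mm). Yaw within 0.35 rad of the world's axes.
- rocker_unit: Unit with the rocker switch. Dark grey base plate 56 (x) x 66 (y) x 8 mm on the key deck, 50 mm above the worktop; origin: centre of its underside, axes parallel to the mixer's. The four units fill the four places of a 2 x 2 square (80 mm between centres) in any arrangement.
- round_unit: Unit with the round key. Dark grey base plate 56 (x) x 66 (y) x 8 mm on the key deck, 50 mm above the worktop; origin: centre of its underside, axes parallel to the mixer's. The four units fill the four places of a 2 x 2 square (80 mm between centres) in any arrangement.
- bar_unit: Unit with the long bar key. Dark grey base plate 56 (x) x 66 (y) x 8 mm on the key deck, 50 mm above the worktop; origin: centre of its underside, axes parallel to the mixer's. The four units fill the four places of a 2 x 2 square (80 mm between centres) in any arrangement.
- square_unit: Unit with the square key, which must not be pressed. Dark grey base plate 56 (x) x 66 (y) x 8 mm on the key deck, 50 mm above the worktop; origin: centre of its underside, axes parallel to the mixer's. The four units fill the four places of a 2 x 2 square (80 mm between centres) in any arrangement.
- rocker_end (a point): Point to press, on top of the rocker's raised half, 20 mm out from the pivot line, 6 mm short of the outer edge; moves with it. The rocker is a light grey V-shaped paddle 30 mm wide (y), two halves each 26 mm long (x), between two low bearing cheeks. At the start the half toward the unit's -x (the robot) slopes up, its edge 29 mm above the deck; the other lies level, top 18 mm above the deck.
- round_top (a point): Centre of the flat top of the round key, a light grey disc 33 mm across; when up it stands 18 mm above the deck, 10 mm proud of its base plate.
- bar_top (a point): Centre of the flat top of the long bar key, 16 (x) x 56 (y) mm; when up it stands 18 mm above the deck, 10 mm proud of its base plate.
- square_top (a point): Centre of the flat top of the square key, 28 x 28 mm, as high as the others. Not to be pressed.
- rocker (a joint): Rocker angle in rad: 0 to 0.06 at the start (off, near half raised), 0.44 fully over (on, near half level with its top 18 mm above the deck, so point rocker_end has sunk about 8 mm). The pivot line runs along the unit's y. It takes about 2 N at the raised end, meets a firm stop, and stays where it is left.
- round_key (a joint): Travel of the round key in m: 0 up, 0.006 fully down. It moves against about 2.5 N of friction and stays where it is left.
- bar_key (a joint): Travel of the bar key in m: 0 up, 0.006 fully down. A spring (1.5 N at the start, 3 N fully down) brings it back.
- square_key (a joint): Travel of the square key in m: 0 up, 0.006 fully down; sprung like the bar key.
- vial_a: Loose glass vial, 24 mm across and 57 mm tall, standing in a 20 mm deep hole of the mixer's vial plate (its top is 112 mm above the worktop). Origin: centre of its underside. Leave it.
- vial_b: Second such vial in the same plate, same size, origin at the centre of its underside. Leave it.
- vial_c: Loose vial, 22 mm across and 52 mm tall, standing on the worktop beside the key deck, on either side. Origin: centre of its underside. Leave it.
- tablet_bottle: Loose tablet bottle, 49 mm across and 87 mm tall, standing on the worktop on the other side of the key deck. Origin: centre of its underside. Leave it.

How it is judged:
By the outcome, as a careful person would: the job done as asked, in the order asked, and still so for the second after the job is handed in, with the robot touching nothing.
It also fails if it takes over 40 s, if anything falls off the work surface, if the arm or the gripper's body presses on something with over 40 N, if the wrist force passes 120 N, or if a joint passes its speed limit or range.

## Working session

There is one attempt and no reset: what is moved stays moved. The work goes in short steps, Python scripts to look and compute and a tool call to move; the robot and the scene stay as the last step left them, time stands still between calls to the robot, and variables do not carry over. Pictures are saved under pics/ and viewed, at most 10 in all, crops included, and the job is handed in when it is done.

Besides the shell and the picture viewer there is one more tool, called after ">>>" as name([rows], argument=value, ...), one row to a line, values as JSON. step_arm: Moves the arm, as the interface text tells. Scaled input: -1 to 1 covers 0.3 m each way for a shift and 45 degrees each way for a turn. Its arguments: {"type":"object","properties":{"steps":{"type":"array"}},"required":["steps"]}

```bash
mkdir -p pics; python3 - <<'E'
from rig import *
import cv2,numpy as np,pickle
s=read_state();print(s)
d={}
for n in ["scene","top","wrist"]:
    c=capture(n);d[n]=c;cv2.imwrite(f"pics/{n}0.png",c["image"][:,:,::-1]);print(n,{k:v for k,v in c.items() if k!="image"})
pickle.dump((s,d),open("d0.pkl","wb"))
E
```

```text
{'time_s': 0.0, 'joint_positions': array([ 6.31682093e+01,  3.02785279e+01,  8.21554052e+01, -1.19421851e-03,
        6.76892771e+01, -1.02258849e+01]), 'qvel': array([0.11289904, 0.04815631, 0.01994967, 0.05994114, 0.09899014,
       0.04137141]), 'tau': array([ 1.17392491e-05, -4.40032017e+01, -1.76598877e+01,  6.32483815e-02,
        5.80995844e-02, -1.48583476e-04]), 'position': array([0.17827107, 0.59833523, 0.24658172]), 'tcp_rot': array([[-9.58295216e-01,  2.85778534e-01, -9.53435940e-04],
       [ 2.85779894e-01,  9.58293346e-01, -1.92760307e-03],
       [ 3.62803736e-04, -2.11968563e-03, -9.99997688e-01]]), 'force': array([-0.25724728,  0.05010167, -0.28567973]), 'moment': array([ 0.03207988,  0.02688538, -0.03042949]), 'grasp_force': 0.0, 'opening': 1.0001276526005185}
scene {'vertical_fov': 49.913294504384005, 'cx': 317.78309124617914, 'cy': 200.0841994018869, 'world_from_camera': array([[ 0.91323362, -0.1479077 ,  0.37964151,  0.16405367],
       [-0.40664357, -0.38897503,  0.82664348, -0.79620748],
       [ 0.02540413, -0.90929739, -0.41537078,  0.53260774],
       [ 0. 
[... 253 characters left out ...]
   [-9.99888495e-01,  3.64778334e-03,  1.44806890e-02,
         6.58264501e-02],
       [-1.48836291e-02, -1.64593812e-01, -9.86249134e-01,
         1.26056353e+00],
       [ 0.00000000e+00,  0.00000000e+00,  0.00000000e+00,
         1.00000000e+00]])}
wrist {'vertical_fov': 60.70953519205148, 'cx': 315.8904134251008, 'cy': 196.5233630181779, 'T_tool_cam': array([[ 1.03738278e-03, -9.56384047e-01, -2.92110388e-01,
         8.04476525e-02],
       [ 9.99999431e-01,  1.06460402e-03,  6.57692706e-05,
         7.27008753e-05],
       [ 2.48081213e-04, -2.92110290e-01,  9.56384607e-01,
        -1.36705853e-01],
       [ 0.00000000e+00,  0.00000000e+00,  0.00000000e+00,
         1.00000000e+00]])}
```

View pics/top0.png

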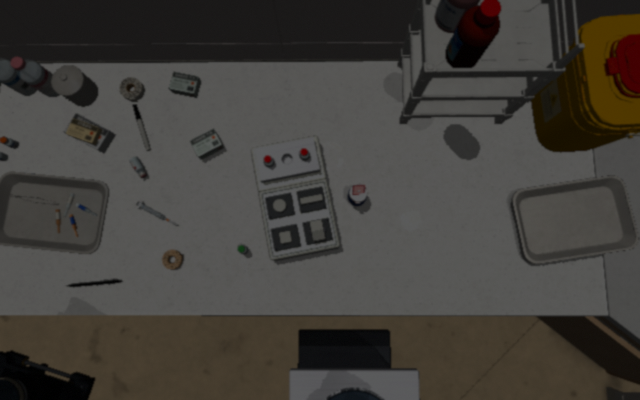

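View pics/scene0.png

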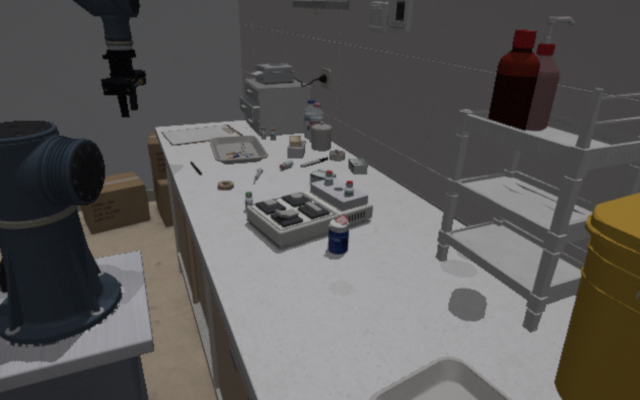

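The top view shows the mixer at about (300,200): round key (279,204), bar (312,198), square (286,236), rocker (317,231). The small vial is at (243,249) and the bottle at (358,195). I'll enlarge both views.

```bash
cat > h.py <<'E'
import numpy as np
def ray(c,uv,T=None):
    f=200/np.tan(np.radians(c["vertical_fov"]/2)); W=c["world_from_camera"] if T is None else T
    d=W[:3,:3]@np.array([(uv[0]-c["cx"])/f,(uv[1]-c["cy"])/f,1]); return W[:3,3],d
def onz(c,uv,z,T=None):
    o,d=ray(c,uv,T); return o+d*(z-o[2])/d[2]
def proj(c,p,T=None):
    f=200/np.tan(np.radians(c["vertical_fov"]/2)); W=c["world_from_camera"] if T is None else T
    q=W[:3,:3].T@(np.asarray(p)-W[:3,3]); return np.array([c["cx"]+f*q[0]/q[2],c["cy"]+f*q[1]/q[2]])
E
python3 - <<'E'
import cv2,numpy as np,pickle
s,d=pickle.load(open("d0.pkl","rb"))
a=d["top"]["image"][130:270,230:380]; b=d["scene"]["image"][160:260,235:385]
f=lambda im,k:cv2.resize(np.clip(im[:,:,::-1].astype(float)*1.7,0,255).astype(np.uint8),None,fx=k,fy=k,interpolation=cv2.INTER_CUBIC)
cv2.imwrite("pics/topc.png",f(a,4.2857142)[:,:])
cv2.imwrite("pics/scc.png",f(b,5))
E
```

```text
(no output)
```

View pics/topc.png

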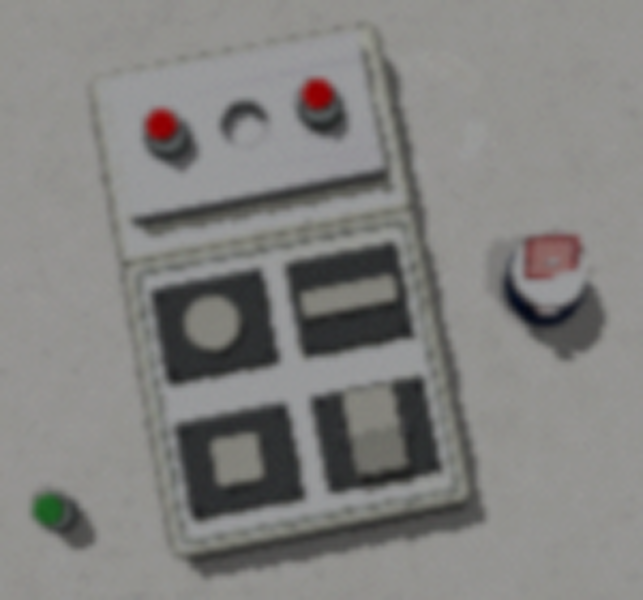

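View pics/scc.png

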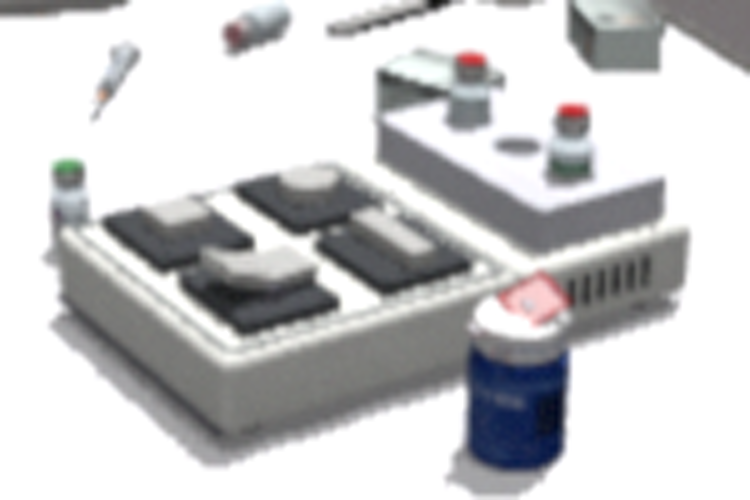

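```bash
cat > fit.py <<'E'
import pickle,numpy as np
from h import *
from scipy.optimize import least_squares
s,d=pickle.load(open("d0.pkl","rb"))
k=4.2857
P={'r':(.04,.04,.068),'b':(.04,-.04,.068),'s':(-.04,.04,.068),'c1':(.204,.088,.05),'c3':(-.088,-.088,.05),'c4':(-.088,.088,.05)}
top={'r':(212,323),'b':(348,297),'s':(239,460),'c1':(95,78),'c3':(468,497),'c4':(178,555)}
sc={'r':(307,180),'b':(394,231),'s':(178,212),'c3':(228,362)}
O=[("top",n,np.array(v)/k+[230,130]) for n,v in top.items()]+[("scene",n,np.array(v)/5+[235,160]) for n,v in sc.items()]
def W(q,p):
    c,s_=np.cos(q[2]),np.sin(q[2]); return np.array([q[0]+c*p[0]-s_*p[1],q[1]+s_*p[0]+c*p[1],p[2]+q[3]])
if __name__=="__main__":
    f=lambda q:np.concatenate([proj(d[c],W(q,P[n]))-uv for c,n,uv in O])
    r=least_squares(f,[.45,.08,.2,0],loss="soft_l1");print(r.x);print(np.c_[f(r.x).reshape(-1,2)].round(2))
    for n in 'rbs':print(n,W(r.x,P[n]))
    print('rock',W(r.x,(-.06,-.04,.076)))
    Q=r.x
    R=np.array([[np.cos(Q[2]),-np.sin(Q[2])],[np.sin(Q[2]),np.cos(Q[2])]])
    for n,v,z in [("vc",(50,508),.052),("bot",(550,268),.087)]:
        p=onz(d["top"],np.array(v)/k+[230,130],z);print(n,p,(R.T@(p[:2]-Q[:2])))
E
python3 fit.py
```

```text
[ 0.51914405  0.13550844  0.19664358 -0.00365167]
[[ 0.32 -0.36]
 [ 0.32 -0.65]
 [ 0.01 -0.57]
 [-1.82 -0.66]
 [ 1.64  0.16]
 [-0.66  0.78]
 [ 0.11 -0.43]
 [-0.25  0.23]
 [-0.24 -0.15]
 [-0.81  1.24]]
r [0.55055801 0.1825527  0.06434833]
b [0.56618831 0.10409447 0.06434833]
s [0.47209978 0.1669224  0.06434833]
rock [0.46811552 0.0845566  0.07234833]
vc [0.44430613 0.27651081 0.052     ] [-0.04584677  0.15290669]
bot [ 0.5773294  -0.01043071  0.087     ] [ 0.0285506  -0.15449477]
```

>>> step_arm([
  [-0.765, -0.577, 0, 0, 0, -0.62, 1],
  [-0.765, -0.577, 0, 0, 0, -0.62, 1],
  [-0.765, -0.577, 0, 0, 0, -0.62, 1],
  [-0.765, -0.577, 0, 0, 0, -0.62, 1],
  [-0.765, -0.577, 0, 0, 0, -0.62, 1],
  [-0.765, -0.577, 0, 0, 0, -0.62, 1],
  [-0.765, -0.577, 0, 0, 0, -0.62, 1],
  [-0.765, -0.577, 0, 0, 0, -0.62, 1],
])

```text
time_s: 0.82
position: [0.3525, 0.3629, 0.2474]
tcp_rot: [[-0.982, -0.191, 0.001], [-0.191, 0.982, -0.003], [-0.001, -0.003, -1.0]]
force: [-0.9, -0.2, -0.2]
opening: 0.477
grasp_force: 0.0
```

```bash
cat > go.py <<'E'
import sys,numpy as np
from rig import *
s=read_state();t=np.array([float(a) for a in sys.argv[1:4]]);R=s["tcp_rot"]
print("pos",s["position"].round(4),"t",s["time_s"],"F",s["force"].round(2),"open",round(s["opening"],3))
print("yaw y",np.degrees(np.arctan2(R[1,1],R[0,1])).round(2),"z",R[:,2].round(4),"norm shift",(R.T@(t-s["position"])/.3).round(4))
E
python3 go.py .519 .1355 .23
```

```text
pos [0.3525 0.3629 0.2474] t 0.8167 F [-0.88 -0.24 -0.2 ] open 0.477
yaw y 100.98 z [ 0.0013 -0.0026 -1.    ] norm shift [-0.4005 -0.8497  0.0608]
```

>>> step_arm([
  [-0.4, -0.85, 0.06, 0, 0, -0.005, 1],
  [-0.4, -0.85, 0.06, 0, 0, -0.005, 1],
  [-0.4, -0.85, 0.06, 0, 0, -0.005, 1],
  [-0.4, -0.85, 0.06, 0, 0, -0.005, 1],
  [-0.4, -0.85, 0.06, 0, 0, -0.005, 1],
  [-0.4, -0.85, 0.06, 0, 0, -0.005, 1],
  [-0.4, -0.85, 0.06, 0, 0, -0.005, 1],
  [-0.4, -0.85, 0.06, 0, 0, -0.005, 1],
])

```text
time_s: 1.48
position: [0.5212, 0.1366, 0.2293]
tcp_rot: [[-0.981, -0.194, 0.004], [-0.194, 0.981, -0.002], [-0.004, -0.002, -1.0]]
force: [0.1, 0.8, 0.0]
opening: 0.011
grasp_force: 0.0
```

>>> step_arm([
  [0, 0, 0, 0, 0, 0, 1],
  [0, 0, 0, 0, 0, 0, 1],
  [0, 0, 0, 0, 0, 0, 1],
  [0, 0, 0, 0, 0, 0, 1],
])

```text
time_s: 1.82
position: [0.5155, 0.1423, 0.2296]
tcp_rot: [[-0.979, -0.202, -0.001], [-0.202, 0.979, 0.0], [0.001, 0.0, -1.0]]
force: [-0.4, 0.3, -0.1]
opening: -0.0
grasp_force: 0.0
```

```bash
python3 - <<'E'
from rig import *
import cv2,numpy as np,pickle
s=read_state();c=capture("wrist");print(s["position"],s["qvel"].round(2),s["opening"])
T=np.eye(4);T[:3,:3]=s["tcp_rot"];T[:3,3]=s["position"];T=T@c["T_tool_cam"]
pickle.dump((s,c,T),open("w1.pkl","wb"))
im=cv2.resize(np.clip(c["image"][:,:,::-1]*1.5,0,255).astype(np.uint8),(800,500),interpolation=cv2.INTER_CUBIC)
cv2.imwrite("pics/w1.png",im)
E
```

```text
[0.51550745 0.14232825 0.22957535] [-0.04 -0.19 -0.32 -0.07 -0.08 -0.15] -2.7283873825015513e-05
```

View pics/w1.png

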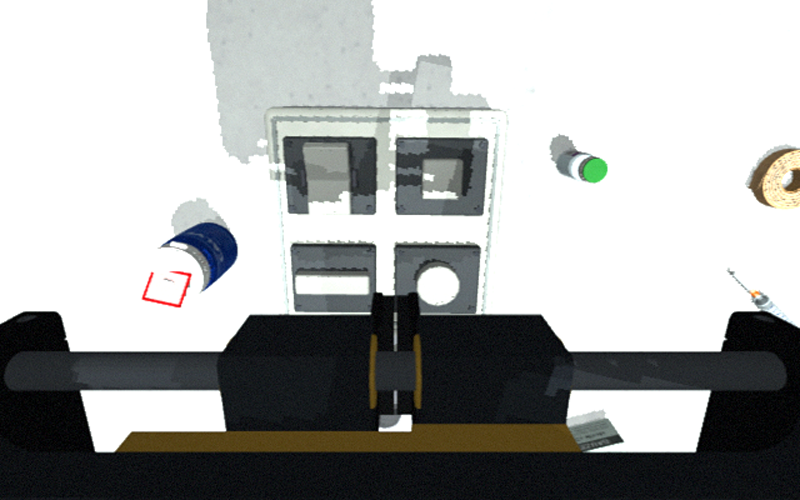

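The wrist view is clear: rocker (328,170), square (443,179), bar (332,284) and round (438,285). The rocker's near edge is at row 143. I'll add these to the fit.

```bash
cat > fit2.py <<'E'
from fit import *
s1,c,T=pickle.load(open("w1.pkl","rb"))
h,w=.028,.033
P2={}
for n,cx,cy in [('R',-.04,-.04),('S',-.04,.04),('B',.04,-.04),('O',.04,.04)]:
    for i,(a,b) in enumerate([(-1,-1),(-1,1),(1,1),(1,-1)]): P2[n+str(i)]=(cx+a*h,cy+b*w,.058)
P2.update(P)
wr={'R0':(283,138),'R1':(377,138),'R2':(377,214),'R3':(287,213),'S0':(396,138),'S1':(488,138),'S2':(488,213),'S3':(397,214),'B0':(291,244),'B1':(376,243),'O0':(397,244),'O1':(480,244),'r':(438,285),'b':(333,284),'s':(443,179)}
Ow=[(n,np.array(v)/1.25) for n,v in wr.items()]
fw=lambda q:np.concatenate([proj(c,W(q,P2[n]),T)-uv for n,uv in Ow])
ft=lambda q:np.concatenate([proj(d[cc],W(q,P[n]))-uv for cc,n,uv in O if not n.startswith('c')])
for nm,f in [("wrist",fw),("both",lambda q:np.concatenate([fw(q),ft(q)]))]:
    r=least_squares(f,[.519,.135,.2,0],loss="soft_l1");print(nm,r.x.round(4),np.abs(f(r.x)).mean())
    q=r.x
    for n in 'rbs':print(n,W(q,P[n]).round(4))
    print('rock',W(q,(-.06,-.04,.0765)).round(4))
    print(f(q).reshape(-1,2).round(1).tolist())
E
python3 fit2.py; python3 go.py .467 .0855 .13
```

```text
wrist [ 0.5191  0.1365  0.2    -0.0051] 0.730510558953705
r [0.5504 0.1837 0.0629]
b [0.5663 0.1052 0.0629]
s [0.472  0.1678 0.0629]
rock [0.4683 0.0854 0.0714]
[[0.4, -1.0], [-0.6, -0.7], [-0.1, 0.0], [1.5, 0.5], [-0.1, -0.6], [0.4, -0.3], [-3.7, 1.2], [-1.2, 0.1], [0.0, 0.2], [0.9, 1.3], [-1.3, 0.6], [1.1, 0.9], [0.3, -1.0], [0.5, -0.5], [-0.6, -0.2]]
both [ 0.5191  0.1365  0.1999 -0.0048] 0.6072513908044296
r [0.5503 0.1836 0.0632]
b [0.5662 0.1052 0.0632]
s [0.4719 0.1677 0.0632]
rock [0.4682 0.0854 0.0717]
[[0.3, -1.1], [-0.6, -0.7], [-0.1, 0.0], [1.4, 0.5], [-0.1, -0.7], [0.5, -0.3], [-3.6, 1.2], [-1.2, 0.1], [-0.1, 0.2], [0.9, 1.3], [-1.3, 0.6], [1.2, 0.9], [0.3, -0.9], [0.5, -0.5], [-0.6, -0.2], [-0.1, -0.2], [-0.1, -0.6], [-0.3, -0.5], [-0.1, -0.2], [-0.4, 0.5], [-0.4, 0.2]]
pos [0.5157 0.1423 0.2297] t 1.8667 F [1.   0.4  0.45] open 0.008
yaw y 101.65 z [-3.e-04  1.e-04 -1.e+00] norm shift [ 0.197  -0.1526  0.3323]
```

>>> step_arm([
  [0.194, -0.152, 0.37, 0, 0, 0, 1],
  [0.194, -0.152, 0.37, 0, 0, 0, 1],
  [0.194, -0.152, 0.37, 0, 0, 0, 1],
  [0.194, -0.152, 0.37, 0, 0, 0, 1],
  [0.194, -0.152, 0.37, 0, 0, 0, 1],
  [0.194, -0.152, 0.37, 0, 0, 0, 1],
  [0.194, -0.152, 0.37, 0, 0, 0, 1],
  [0.194, -0.152, 0.37, 0, 0, 0, 1],
])

```text
time_s: 2.53
position: [0.4711, 0.0853, 0.1202]
tcp_rot: [[-0.98, -0.201, 0.005], [-0.201, 0.98, -0.0], [-0.005, -0.001, -1.0]]
force: [0.0, -0.2, 0.4]
opening: 0.004
grasp_force: 0.0
```

```bash
python3 go.py .468 .0854 .1015
```

```text
pos [0.4711 0.0853 0.1202] t 2.5333 F [ 0.01 -0.17  0.44] open 0.004
yaw y 101.59 z [ 5.2e-03 -1.0e-04 -1.0e+00] norm shift [0.0105 0.0025 0.0623]
```

>>> step_arm([
  [0, 0, 0.04, 0, 0, 0, 1],
  [0, 0, 0.04, 0, 0, 0, 1],
  [0, 0, 0.04, 0, 0, 0, 1],
  [0, 0, 0.04, 0, 0, 0, 1],
])

```text
time_s: 2.87
position: [0.4695, 0.0849, 0.1073]
tcp_rot: [[-0.98, -0.2, 0.002], [-0.2, 0.98, -0.0], [-0.002, -0.0, -1.0]]
force: [0.5, -0.3, -0.1]
opening: 0.002
grasp_force: 0.0
```

```bash
python3 go.py .468 .0854 .1015
```

```text
pos [0.4695 0.0849 0.1073] t 2.8667 F [ 0.53 -0.26 -0.07] open 0.002
yaw y 101.55 z [ 1.7e-03 -1.0e-04 -1.0e+00] norm shift [0.0045 0.0026 0.0195]
```

Press gradually: 3 mm every 2 rows, shifting 1.5 mm toward the robot.

>>> step_arm([
  [0.005, 0.002, 0.01, 0, 0, 0, 1],
  [0.005, 0.002, 0.01, 0, 0, 0, 1],
  [0.005, 0.002, 0.02, 0, 0, 0, 1],
  [0.005, 0.002, 0.02, 0, 0, 0, 1],
  [0.005, 0.002, 0.03, 0, 0, 0, 1],
  [0.005, 0.002, 0.03, 0, 0, 0, 1],
])

```text
time_s: 3.37
position: [0.4666, 0.0849, 0.0971]
tcp_rot: [[-0.98, -0.2, -0.001], [-0.2, 0.98, 0.0], [0.001, 0.0, -1.0]]
force: [-1.2, -0.4, 1.7]
opening: 0.001
grasp_force: 0.6
```

>>> step_arm([
  [0, 0, 0.005, 0, 0, 0, 1],
  [0, 0, 0.01, 0, 0, 0, 1],
  [0, 0, 0.01, 0, 0, 0, 1],
])

```text
time_s: 3.62
position: [0.4671, 0.0849, 0.0942]
tcp_rot: [[-0.98, -0.2, -0.0], [-0.2, 0.98, 0.0], [0.0, 0.0, -1.0]]
force: [-1.7, 1.0, 0.7]
opening: 0.006
grasp_force: 0.1
```

>>> step_arm([
  [0, 0, 0.005, 0, 0, 0, 1],
  [0, 0, 0.007, 0, 0, 0, 1],
  [0, 0, 0.007, 0, 0, 0, 1],
])

```text
time_s: 3.87
position: [0.4674, 0.0849, 0.0933]
tcp_rot: [[-0.98, -0.2, 0.001], [-0.2, 0.98, -0.0], [-0.001, -0.0, -1.0]]
force: [-3.0, 0.2, 9.3]
opening: 0.004
grasp_force: 4.7
```

>>> step_arm([
  [0, 0, 0.005, 0, 0, 0, 1],
  [0, 0, 0.007, 0, 0, 0, 1],
  [0, 0, 0.007, 0, 0, 0, 1],
])

```text
time_s: 4.12
position: [0.4674, 0.0849, 0.0929]
tcp_rot: [[-0.98, -0.2, 0.002], [-0.2, 0.98, -0.0], [-0.002, -0.001, -1.0]]
force: [-6.0, -0.9, 26.8]
opening: 0.006
grasp_force: 13.3
```

>>> step_arm([
  [0, 0, -0.06, 0, 0, 0, 1],
  [0, 0, -0.15, 0, 0, 0, 1],
  [0, 0, -0.15, 0, 0, 0, 1],
  [0, 0, -0.15, 0, 0, 0, 1],
  [0, 0, -0.15, 0, 0, 0, 1],
])

```text
time_s: 4.53
position: [0.4673, 0.0849, 0.1351]
tcp_rot: [[-0.98, -0.2, 0.001], [-0.2, 0.98, 0.0], [-0.001, -0.0, -1.0]]
force: [-0.5, -0.4, -1.1]
opening: 0.007
grasp_force: 0.0
```

```bash
python3 go.py .5503 .1836 .11
```

```text
pos [0.4673 0.0849 0.1351] t 4.5333 F [-0.53 -0.38 -1.12] open 0.007
yaw y 101.52 z [ 7.e-04  0.e+00 -1.e+00] norm shift [-0.3366  0.2672  0.084 ]
```

>>> step_arm([
  [-0.337, 0.267, 0, 0, 0, 0, 1],
  [-0.337, 0.267, 0, 0, 0, 0, 1],
  [-0.337, 0.267, 0, 0, 0, 0, 1],
  [-0.337, 0.267, 0, 0, 0, 0, 1],
  [-0.337, 0.267, 0.08, 0, 0, 0, 1],
  [-0.337, 0.267, 0.08, 0, 0, 0, 1],
  [-0.337, 0.267, 0.08, 0, 0, 0, 1],
  [-0.337, 0.267, 0.08, 0, 0, 0, 1],
])

```text
time_s: 5.2
position: [0.5492, 0.183, 0.1106]
tcp_rot: [[-0.98, -0.199, -0.003], [-0.199, 0.98, -0.0], [0.003, 0.0, -1.0]]
force: [-0.3, 0.1, 1.1]
opening: -0.0
grasp_force: 0.0
```

```bash
python3 go.py .5503 .1836 .093
python3 - <<'E'
from rig import *
import cv2,numpy as np
c=capture("wrist")["image"][40:300,180:460,::-1]
t=capture("scene")["image"][160:260,235:385,::-1]
f=lambda im,h:cv2.resize(np.clip(im*1.4,0,255).astype(np.uint8),(int(im.shape[1]*h/im.shape[0]),h),interpolation=cv2.INTER_CUBIC)
cv2.imwrite("pics/v2.png",np.hstack([f(c,300),f(t,300)]))
E
```

```text
pos [0.5492 0.183  0.1106] t 5.2 F [-0.3   0.11  1.09] open -0.0
yaw y 101.49 z [-2.6e-03 -4.0e-04 -1.0e+00] norm shift [-0.0041  0.0012  0.0588]
```

View pics/v2.png

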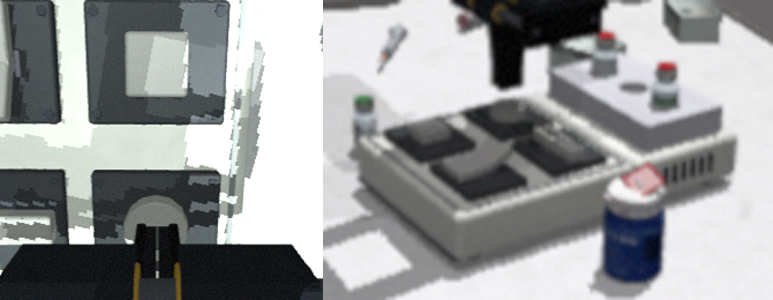

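The scene view shows the rocker's far half now raised, so it has tipped. In the wrist view the fingers are centred over the round disc (col 157). Next I press it.

>>> step_arm([
  [-0.002, 0.001, 0.04, 0, 0, 0, 1],
  [-0.002, 0.001, 0.05, 0, 0, 0, 1],
  [-0.002, 0.001, 0.06, 0, 0, 0, 1],
  [-0.002, 0.001, 0.065, 0, 0, 0, 1],
  [-0.002, 0.001, 0.07, 0, 0, 0, 1],
  [-0.002, 0.001, 0.073, 0, 0, 0, 1],
  [-0.002, 0.001, 0.073, 0, 0, 0, 1],
])

```text
time_s: 5.88
position: [0.5507, 0.184, 0.0894]
tcp_rot: [[-0.98, -0.2, -0.0], [-0.2, 0.98, 0.0], [0.0, 0.0, -1.0]]
force: [1.1, -0.2, -0.6]
opening: 0.006
grasp_force: 0.0
```

>>> step_arm([
  [0, 0, 0.004, 0, 0, 0, 1],
  [0, 0, 0.007, 0, 0, 0, 1],
  [0, 0, 0.007, 0, 0, 0, 1],
])

```text
time_s: 6.13
position: [0.5509, 0.1841, 0.0875]
tcp_rot: [[-0.98, -0.2, 0.0], [-0.2, 0.98, 0.0], [-0.001, 0.0, -1.0]]
force: [-1.1, -0.5, 2.8]
opening: 0.009
grasp_force: 1.0
```

>>> step_arm([
  [0, 0, 0.004, 0, 0, 0, 1],
  [0, 0, 0.007, 0, 0, 0, 1],
  [0, 0, 0.007, 0, 0, 0, 1],
])

```text
time_s: 6.38
position: [0.5509, 0.1841, 0.0873]
tcp_rot: [[-0.98, -0.2, 0.001], [-0.2, 0.98, 0.0], [-0.001, -0.0, -1.0]]
force: [-2.4, -1.0, 14.8]
opening: 0.005
grasp_force: 7.2
```

>>> step_arm([
  [0, 0, 0.004, 0, 0, 0, 1],
  [0, 0, 0.007, 0, 0, 0, 1],
  [0, 0, 0.007, 0, 0, 0, 1],
])

```text
time_s: 6.63
position: [0.551, 0.1841, 0.0872]
tcp_rot: [[-0.98, -0.2, 0.002], [-0.2, 0.98, -0.0], [-0.002, -0.0, -1.0]]
force: [-7.0, -1.2, 26.6]
opening: 0.003
grasp_force: 13.3
```

Firm stop. Retract and go to the bar.

>>> step_arm([
  [0, 0, -0.06, 0, 0, 0, 1],
  [0, 0, -0.14, 0, 0, 0, 1],
  [0, 0, -0.14, 0, 0, 0, 1],
  [0, 0, -0.14, 0, 0, 0, 1],
  [0, 0, -0.14, 0, 0, 0, 1],
])

```text
time_s: 7.05
position: [0.5504, 0.184, 0.1247]
tcp_rot: [[-0.98, -0.2, -0.0], [-0.2, 0.98, 0.0], [0.0, 0.0, -1.0]]
force: [-0.5, 0.6, -2.1]
opening: 0.004
grasp_force: 0.0
```

```bash
python3 go.py .5662 .1052 .11
```

```text
pos [0.5504 0.184  0.1247] t 7.05 F [-0.49  0.62 -2.12] open 0.004
yaw y 101.52 z [-4.e-04  1.e-04 -1.e+00] norm shift [ 0.001  -0.2679  0.0488]
```

>>> step_arm([
  [0.001, -0.268, 0, 0, 0, 0, 1],
  [0.001, -0.268, 0, 0, 0, 0, 1],
  [0.001, -0.268, 0.05, 0, 0, 0, 1],
  [0.001, -0.268, 0.05, 0, 0, 0, 1],
  [0.001, -0.268, 0.05, 0, 0, 0, 1],
])

```text
time_s: 7.47
position: [0.5648, 0.1049, 0.1083]
tcp_rot: [[-0.98, -0.199, -0.005], [-0.199, 0.98, 0.0], [0.005, 0.001, -1.0]]
force: [-0.9, 1.1, 0.1]
opening: 0.007
grasp_force: 0.0
```

```bash
python3 go.py .5662 .1052 .093
python3 - <<'E'
from rig import *
import cv2,numpy as np
c=capture("wrist")["image"][40:300,180:460,::-1]
t=capture("scene")["image"][160:260,235:385,::-1]
f=lambda im,h:cv2.resize(np.clip(im*1.4,0,255).astype(np.uint8),(int(im.shape[1]*h/im.shape[0]),h),interpolation=cv2.INTER_CUBIC)
cv2.imwrite("pics/v3.png",np.hstack([f(c,300),f(t,300)]))
E
```

```text
pos [0.5648 0.1049 0.1083] t 7.4667 F [-0.85  1.1   0.09] open 0.007
yaw y 101.45 z [-5.1e-03  4.0e-04 -1.0e+00] norm shift [-0.0049 -0.0002  0.0508]
```

View pics/v3.png

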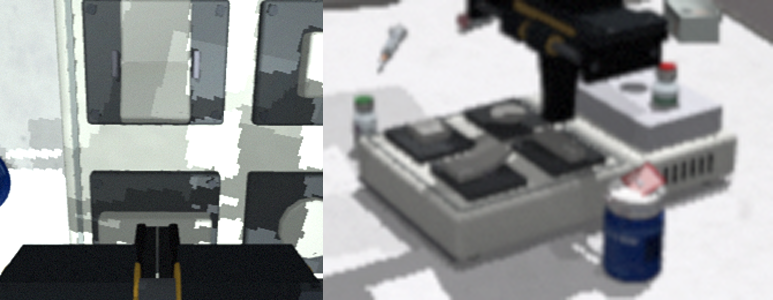

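The fingers are centred over the bar, the rocker is tipped over and the round key looks flush and low. Next I press the bar.

>>> step_arm([
  [-0.002, 0, 0.03, 0, 0, 0, 1],
  [-0.002, 0, 0.04, 0, 0, 0, 1],
  [-0.002, 0, 0.05, 0, 0, 0, 1],
  [-0.002, 0, 0.055, 0, 0, 0, 1],
  [-0.002, 0, 0.06, 0, 0, 0, 1],
  [-0.002, 0, 0.065, 0, 0, 0, 1],
  [-0.002, 0, 0.07, 0, 0, 0, 1],
  [-0.002, 0, 0.07, 0, 0, 0, 1],
])

```text
time_s: 8.23
position: [0.5669, 0.1055, 0.0891]
tcp_rot: [[-0.98, -0.2, -0.0], [-0.2, 0.98, 0.0], [0.0, 0.0, -1.0]]
force: [-2.0, 0.5, 2.1]
opening: 0.004
grasp_force: 1.1
```

>>> step_arm([
  [0, 0, 0.004, 0, 0, 0, 1],
  [0, 0, 0.007, 0, 0, 0, 1],
  [0, 0, 0.007, 0, 0, 0, 1],
])

```text
time_s: 8.48
position: [0.5671, 0.1054, 0.0874]
tcp_rot: [[-0.98, -0.2, 0.0], [-0.2, 0.98, 0.0], [-0.0, 0.0, -1.0]]
force: [-1.6, 1.6, 4.1]
opening: 0.005
grasp_force: 2.1
```

>>> step_arm([
  [0, 0, 0.004, 0, 0, 0, 1],
  [0, 0, 0.007, 0, 0, 0, 1],
  [0, 0, 0.007, 0, 0, 0, 1],
])

```text
time_s: 8.73
position: [0.5671, 0.1054, 0.0872]
tcp_rot: [[-0.98, -0.2, 0.0], [-0.2, 0.98, 0.0], [-0.001, 0.0, -1.0]]
force: [-4.4, 1.0, 16.3]
opening: 0.007
grasp_force: 8.2
```

>>> step_arm([
  [0, 0, 0.003, 0, 0, 0, 1],
  [0, 0, 0.005, 0, 0, 0, 1],
  [0, 0, 0.005, 0, 0, 0, 1],
])

```text
time_s: 8.98
position: [0.5671, 0.1054, 0.087]
tcp_rot: [[-0.98, -0.2, 0.001], [-0.2, 0.98, -0.0], [-0.001, -0.0, -1.0]]
force: [-5.8, 1.9, 23.7]
opening: 0.009
grasp_force: 12.4
```

Fully down. I'll retreat upward, then back over the deck, and check.

>>> step_arm([
  [0, 0, -0.06, 0, 0, 0, 1],
  [0, 0, -0.18, 0, 0, 0, 1],
  [0, 0, -0.3, 0, 0, 0, 1],
  [0, 0, -0.42, 0, 0, 0, 1],
  [0, 0, -0.5, 0, 0, 0, 1],
  [0, 0, -0.5, 0, 0, 0, 1],
  [0, 0, -0.5, 0, 0, 0, 1],
  [0, 0, -0.5, 0, 0, 0, 1],
])

```text
time_s: 9.65
position: [0.5665, 0.105, 0.2325]
tcp_rot: [[-0.98, -0.2, -0.001], [-0.2, 0.98, -0.0], [0.002, -0.0, -1.0]]
force: [0.5, -0.8, -0.3]
opening: 0.002
grasp_force: 0.0
```

```bash
python3 go.py .5662 .1052 .093
python3 - <<'E'
from rig import *
import cv2,numpy as np
c=capture("top")["image"][130:270,230:380,::-1]
t=capture("scene")["image"][160:260,235:385,::-1]
f=lambda im,h:cv2.resize(np.clip(im*1.3,0,255).astype(np.uint8),(int(im.shape[1]*h/im.shape[0]),h),interpolation=cv2.INTER_CUBIC)
cv2.imwrite("pics/v4.png",np.hstack([f(c,310),f(t,310)]))
E
```

```text
pos [0.5665 0.105  0.2325] t 9.65 F [ 0.49 -0.84 -0.32] open 0.002
yaw y 101.51 z [-1.5e-03 -4.0e-04 -1.0e+00] norm shift [-0.     0.001  0.465]
```

View pics/v4.png

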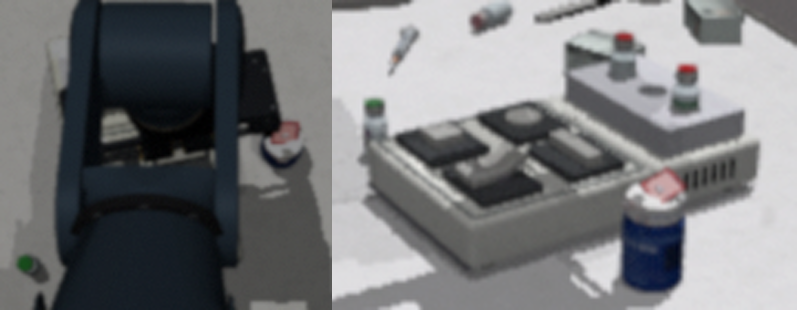

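The rocker is tipped over, the round key is low, the bar is back up, and the vials and bottle are standing. I'll hand it in.

```bash
python3 -c "
from rig import *
print(hand_in())"
```

```text
the job is handed in; nothing more can be done
None
```

I pressed the rocker, the round key and the bar key to their stops in that order and handed the job in at about 10 s; the last camera view shows the bar sprung back up and the vials and bottle still standing, and the square key was not touched.

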